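# Take the timer module out of the packed rail and hook it on the test stand

## Robot

A 7-joint arm with a two-finger parallel gripper is mounted at the origin on a cart in front of the work surface, level with it; the furniture and walls round the work are solid. World frame = base frame: x ahead of the robot, y to its left, z up, the work surface at z = 0. Lengths are in m, angles in degrees, forces in N, time in s.
With the tool pointing down it reaches from about 0.425 to 0.875 m from the base axis. Payload 8.4 kg.
Tool frame: the origin (TCP) lies on the front face of the gripper's body, between the roots of the fingers; the fingertips stand 70 mm ahead of it and the grasp point (between the pads) lies 51 mm ahead of it; z points along the fingers, y is the line along which they close (so a half turn about z gives the same grasp; the last joint's range is limited). The gripper opens to 87 mm and grips with 3 to 60 N. Pads are 19 mm wide; open, the fingers measure 117 mm over their backs; the gripper's body (75 mm by 190 mm) begins 51 mm behind the grasp point.
Start: joints at [-81.2, 19.091, 2.286, 83.961, -0.768, 76.965, -3.352], TCP at [0.163, 0.629, 0.292] pointing down, gripper open.
Joint ranges: [-147.57, 147.57], [-21.85, 119.76], [-74.77, 79.35], [14.55, 137.4], [-85.83, 265.84], [4.83, 119.75], [-152.11, 152.11]. Speed limits (degrees/s): [127.2, 127.2, 159.86, 159.86, 180, 180, 180].

## Interface

Orientations are given as a 3x3 rotation matrix whose columns are the frame's x, y, z axes.
In Python, from bench import manip gives the robot as it stands. The module is installed in compiled form; this text tells all that it offers.
- The arm moves only by the shell command python3 -m creep 'ROWS' [FORCE]. ROWS is JSON, a list of rows, each an object with "delta_pos": the shift along the world's x, y, z scaled (see below), a list of three; "twist": the turn, a rotation vector about the world's x, y, z scaled (see below), a list of three; "jaw": the opening, from -1 (shut) to 1 (fully open). In form: [{"delta_pos": [x, y, z], "twist": [wx, wy, wz], "jaw": jaw}, ...]. A call has exactly 10 rows; each row shifts and turns the commanded pose from where the row before left it; what a row does not reach is not made up. The controller multiplies each number of a shift by 0.2 m and each number of a turn by 2 pi rad. A row lasts 1/10 s, in which the tool goes at most 50 mm and 8.59 degrees, less where a joint would pass 70% of its speed; a pose out of reach is approached as far as the arm can. A call with a number of a shift or a turn outside -1 to 1 is refused whole. A call with a gripper value outside its range is refused whole. The fingers move at their own pace and stop on an object; FORCE is the grip in N (left out, the last holds). Time passes only in rows, so rows that do not move let the fingers close, or fill a call up. It gives the time, the measured TCP pose, the force, the opening and the grip force at its end, in the units of the state.
- manip.get_state(): the state, without advancing time (a new reading comes with each control period).
- manip.camera(name): name is "scene" or "top" or "wrist"; returns the picture (420x560x3 uint8, blue, green, red); there is no depth.
- manip.get_calibration(name): a dict with "mtx" (3x3 intrinsics, pixels), "extrinsics" (4x4, takes a point from world to camera coordinates); the wrist camera has in their place "T_tool_cam" (4x4, takes a point from camera to tool coordinates, whose origin is the TCP and whose axes are the flange's). Camera axes: x right, y up, looking along -z (the intrinsics and any distortion apply to the point x, -y, -z); pixel columns grow to the right and rows downward; lengths in m; the calibration is good to about 2 mm. The wrist camera is an equidistant fisheye: a pixel r from the principal point sees the ray r / f radians off the axis. A picture is of the moment at which its call begins: read the wrist's pose just before it. get_calibration takes no time and is no camera call.
- manip.close_job(): hands the job in; it is judged then, once.
The state is a dict: "clock": time; "joints": joint angles; "joint_velocities": joint speeds; "tau": joint torques, N m; "tool_pos": TCP position; "tool_rot": TCP orientation; "force": force on the tool from outside, world axes, zero at the start; "torque": the same for the moment, N m; "grip_width": finger opening in m; "finger_force": force on a finger pad.
Only numpy, scipy, OpenCV 4.12 (cv2) and the standard library are available. Lean on these libraries where they do the work, as an engineer would, in place of code of your own. Each camera call takes 0.05 s, during which the arm holds its last target. There are 200 camera calls.

## Task

Take the timer module, the one with the single round knob, out of the packed row on the control panel's rail: tilt its top toward the robot until the foot at its far side is off the rail, draw it free and lift it clear above the row. Hook it on the short rail of the test stand, knob up, facing the same way across that rail as it did in the row and roughly in the middle, and press it down flat so that it sits fully home. Leave the other modules seated in the row and everything else on the bench where it is.

Things in the scene. Friction and masses are not known exactly. Their poses are not given: they have to be found in the camera images.
- timer: Rail module to move: light grey plastic, the only one with a round dark knob (25 mm across, 13 mm tall) on top; one of the three inner modules. 0.17 to 0.34 kg. 36 mm wide (y, along the rail), 90 mm long (x -40 to +50 mm, across the rail), z 0 to 68 mm. Origin: rail centre line, level with the brim top it sits on; z up, +x to the far side. Top leans to -x when its far side is raised.
- timer_nose (a point): Centre of the top of the timer's nose, at x = 5, y = 0, z = 68 mm of the timer. Grip the nose by its two end faces: x -17.5 to +27.5 mm (45 mm apart), 36 mm wide, z 36 to 68 mm. The shoulders beside it, z = 36 mm, are level and clear along the whole row.
- timer_hook (a point): Tip of the fixed hook under the near side, at x = -14, y = 0, z = -5.5 mm of the timer. Its leg (x -25 to -19 mm, down to z = -8.5 mm) stands outside the near brim edge; the toe, 3 mm thick, runs from it to x = -14 mm under the brim with 3 mm play, so the module cannot be lifted straight; it can tilt up to about 30 degrees while hooked.
- timer_foot (a point): Middle of the straight foot under the far side, at x = 22.5, y = 0, z = -3.5 mm of the timer: inner face x = 18.5 mm, down to z = -9 mm. Its latch is parked open and does not grip, but it stops sliding to -x until the far side is raised 15 degrees or more (22 is good, about the near brim edge); then draw 14 mm to -x and lift. To hook on a rail, do this backwards.
- panel: Fixed control-panel section flat on the bench: plate 148 x 226 mm, rail along y, wiring duct behind it (x 60 to 93 mm, 39 mm high). Origin: under the rail's centre at bench height; +x to the far side. Rail brim x -17.5 to +17.5 mm, top z = 24 mm, 2.5 mm thick, open 6 mm inward below it. Five modules at y = -74.4, -37.2, 0, 37.2, 74.4 mm, 1.2 mm apart, end stops 44 mm above the brim.
- row_edge (a point): Middle of the near (-x) top edge of the panel rail's brim: a module tilts about the line through it along the panel's y. Axes of the panel.
- test_stand: Fixed test stand: dark grey box 122 x 104 mm, 32 mm high, binding posts behind (x 59 to 72 mm, to z = 53 mm). Origin: under the rail's centre at bench height; +x to the far side. Short rail along y, y -32 to +32 mm, same section as the panel's, brim top z = 47 mm. A module fully home on it has its origin at z = 47 mm, x within 1.5 mm of 0, axes along the stand's.
- stand_edge (a point): Middle of the near (-x) top edge of the short rail's brim on the test stand. Axes of the stand.
- rack_corner (a point): Foremost top corner, 325 mm above the bench, of the two tall dark board racks (fixed) that stand to the right of and behind the panel. Their front faces run from here to the left and away, to about 0.17 m farther in x and 0.18 m farther left in y, beside the panel's far right corner. The hand starts to the right of the racks: pass in front of this corner, well clear.
- meter: Loose rail module, light grey plastic, same case as the timer (36 mm wide along the rail, 90 mm long, 68 mm tall, hooked on the rail in the same way, about 0.24 kg); dark display window and three small buttons on top. At one end of the row. Origin and axes as for the timer.
- blank_module: Loose rail module, light grey plastic, same case as the timer (36 mm wide along the rail, 90 mm long, 68 mm tall, hooked on the rail in the same way, about 0.24 kg); plain raised cover with one tiny button on top. At the other end of the row. Origin and axes as for the timer.
- breaker: Loose rail module, light grey plastic, same case as the timer (36 mm wide along the rail, 90 mm long, 68 mm tall, hooked on the rail in the same way, about 0.24 kg); two joined dark toggle paddles (12 mm tall) on top. One of the three inner places. Origin and axes as for the timer.
- socket_module: Loose rail module, light grey plastic, same case as the timer (36 mm wide along the rail, 90 mm long, 68 mm tall, hooked on the rail in the same way, about 0.24 kg); six small flat dark sockets on top. One of the three inner places. Origin and axes as for the timer.
- bottle: Bystander, loose: white dispensing bottle with a blue pump top, 52 mm across, 117 mm tall, standing behind the gap between panel and test stand. Origin at the centre of its underside.
- spudger: Bystander, loose: blue plastic pry stick lying in front of the test stand, 117 mm long (y), 6 mm thick. Origin at the centre of its underside.
- tweezers: Bystander, loose: black tweezers lying to the right of the panel, 122 mm long (y), 9 mm thick. Origin at the centre of its underside.
- screwdriver: Bystander, loose: red-handled screwdriver lying along the front edge of the bench, right of the panel, 159 mm long (y), 13 mm thick. Origin at the centre of its underside.

How it is judged (in metres and radians):
On the way, in this order (a step that is already met when the one before it is completed fails the run):
1. the timer leans toward the near side, at least 0.2 rad, while still hooked on the panel's rail (angle between timer's own z axis and vertical above 0.2 rad and x of timer in the frame of panel between -0.012 and 0.012 m and z of timer in the frame of panel below 0.038 m), for 0.05 s.
2. the timer is drawn free and lifted clear above the row (z of timer in the frame of panel above 0.109 m), for 0.1 s.
At the end, for the whole second after the job is handed in: Timer hooked and flat on the short rail: within 3 mm of its centre line, 14 mm of its middle, 2 mm of brim height, 0.05 rad of upright, 0.06 rad of square, foot at the far side, at rest. Other modules within 6 mm and 0.06 rad of seated; bottle, pry stick, tweezers, screwdriver within 30 mm (x of timer in the frame of test_stand between -0.003 and 0.003 m and y of timer in the frame of test_stand between -0.014 and 0.014 m and z of timer in the frame of test_stand between 0.045 and 0.049 m and x of timer_foot in the frame of test_stand above 0.01 m and angle between timer's own z axis and vertical below 0.05 rad and angle between the x axis of timer and the x axis of test_stand, either way round below 0.06 rad and linear speed of timer below 0.01 m/s and distance of each of meter, breaker, socket_module, blank_module from where it was at the start of the episode below 0.006 m and angle between each of meter, breaker, socket_module, blank_module's own z axis and vertical below 0.06 rad and distance of each of bottle, spudger, tweezers, screwdriver from where it was at the start of the episode below 0.03 m); the robot touches nothing.
It fails at once if another module of the row is pulled up or off the rail (tilted by more than 0.25 rad, or moved by more than 15 mm) (angle between any of meter, breaker, socket_module, blank_module's own z axis and vertical above 0.25 rad or distance of any of meter, breaker, socket_module, blank_module from where it was at the start of the episode above 0.015 m).
It fails at once if the bottle is tipped by more than 0.35 rad (angle between bottle's own z axis and vertical above 0.35 rad).
It also fails if it takes over 45 s, if anything falls off the work surface, if the arm or the gripper's body presses on something with over 40 N, if the wrist force passes 120 N, or if a joint passes its speed limit or range.

## Working session

There is one attempt and no reset: what is moved stays moved. The work goes in short steps, Python scripts to look and compute and a shell command to move; the robot and the scene stay as the last step left them, time stands still between calls to the robot, and variables do not carry over. Pictures are saved under pics/ and viewed, at most 11 in all, crops included, and the job is handed in when it is done.

```bash
mkdir -p pics; python3 - <<'E'
from bench import manip
import cv2,numpy as np
np.set_printoptions(precision=4,suppress=True)
s=manip.get_state();print(s['clock'],s['tool_pos'],s['tool_rot'],s['force'],s['grip_width'])
for n in("scene","top"):
    cv2.imwrite(f"pics/{n}0.png",manip.camera(n));print(n,manip.get_calibration(n))
print(manip.get_calibration("wrist"))
E
```

```text
0.0 [0.1625 0.629  0.2914] [[-0.9682  0.2502 -0.0003]
 [ 0.2502  0.9682 -0.0016]
 [-0.0001 -0.0016 -1.    ]] [-0.7182  0.1714  0.103 ] 0.08736786169440684
scene {'mtx': array([[397.0528,   0.    , 283.1863],
       [  0.    , 397.0528, 208.7337],
       [  0.    ,   0.    ,   1.    ]]), 'extrinsics': array([[ 0.821 , -0.571 , -0.001 , -0.3934],
       [ 0.2932,  0.4199,  0.8589, -0.3889],
       [-0.49  , -0.7054,  0.5121, -0.668 ],
       [ 0.    ,  0.    ,  0.    ,  1.    ]])}
top {'mtx': array([[420.5571,   0.    , 283.2605],
       [  0.    , 420.5571, 209.9367],
       [  0.    ,   0.    ,   1.    ]]), 'extrinsics': array([[-0.0093, -0.9999,  0.0067,  0.1187],
       [ 0.9943, -0.0085,  0.1065, -0.574 ],
       [-0.1065,  0.0077,  0.9943, -1.1929],
       [ 0.    ,  0.    ,  0.    ,  1.    ]])}
{'mtx': array([[325.1923,   0.    , 279.9806],
       [  0.    , 325.1923, 206.9129],
       [  0.    ,   0.    ,   1.    ]]), 'T_tool_cam': array([[-0.0001,  0.9679,  0.2515,  0.069 ],
       [ 1.    ,  0.0003, -0.0008,  0.0002],
       [-0.0008,  0.2515, -0.9679, -0.0929],
       [ 0.    ,  0.    ,  0.    ,  1.    ]])}
```

View pics/scene0.png

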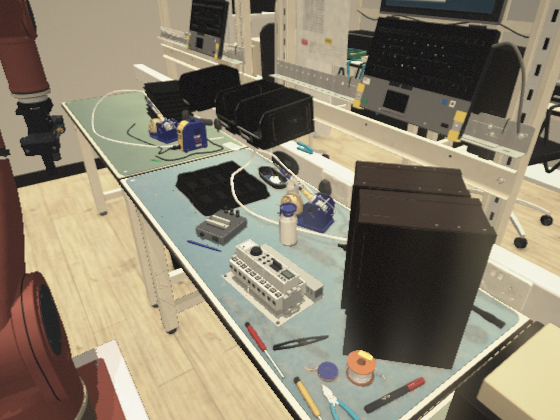

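View pics/top0.png

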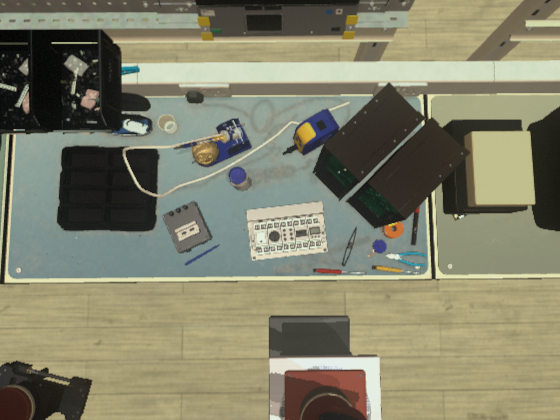

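```bash
python3 - <<'E'
import cv2,numpy as np
t=cv2.imread("pics/top0.png")
a=cv2.resize(t[192:272,235:340],None,fx=5.5,fy=5.5,interpolation=cv2.INTER_CUBIC)
b=cv2.resize(t[192:272,155:225],None,fx=5.5*0.6,fy=5.5,interpolation=cv2.INTER_CUBIC)[:, :222]
cv2.imwrite("pics/topc.png",a)
E
```

```text
(no output)
```

View pics/topc.png

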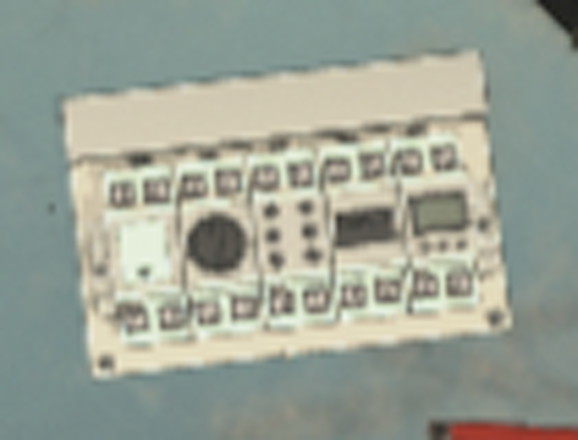

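```bash
cat > h.py <<'E'
from bench import manip
import numpy as np, cv2
np.set_printoptions(precision=4,suppress=True)
def ray(n,px,pose=None):
    """origin, unit direction in world for pixel of camera n; pose=(p,R) for wrist"""
    c=manip.get_calibration(n);K=c['mtx'];q=(np.array(px,float)-K[:2,2])/[K[0,0],K[1,1]]
    if n=="wrist":
        r=np.hypot(*q);d=np.r_[q*np.sinc(r/np.pi),np.cos(r)] if r<1e-9 else np.r_[q/r*np.sin(r),np.cos(r)]
        d=d*[1,-1,-1];T=c['T_tool_cam'];p,R=pose
        return R@T[:3,3]+p,R@(T[:3,:3]@d)
    d=np.array([q[0],-q[1],-1]);E=c['extrinsics']
    d=E[:3,:3].T@d;return -E[:3,:3].T@E[:3,3],d/np.linalg.norm(d)
def at(n,px,z,pose=None):
    o,d=ray(n,px,pose);return o+d*(z-o[2])/d[2]
def tri(rays):
    A=sum(np.eye(3)-np.outer(d,d) for o,d in rays);b=sum((np.eye(3)-np.outer(d,d))@o for o,d in rays)
    x=np.linalg.solve(A,b);return x,[np.linalg.norm(np.cross(x-o,d)) for o,d in rays]
def proj(X,pose):
    """world point to wrist pixel"""
    c=manip.get_calibration("wrist");K=c['mtx'];T=c['T_tool_cam'];p,R=pose
    v=T[:3,:3].T@(R.T@(np.array(X)-p)-T[:3,3])*[1,-1,-1]
    r=np.hypot(v[0],v[1]);th=np.arctan2(r,v[2]);return K[:2,2]+K[0,0]*th*v[:2]/r
E
python3 - <<'E'
from h import *
t=lambda c:(235+c[0]/5.5,192+c[1]/5.5)
print("knob",at("top",t((216,242)),.105))
for c in((95,377),(511,326)):print("plate",at("top",t(c),.005))
for p in((165,211),(200,203),(181,252),(214,243)):print("stand",at("top",p,.032))
print("bottle",at("top",(238,176),.11))
for p in((384,227),(468,152),(316,163)):print("rack",at("top",p,.325))
E
```

```text
knob [0.4962 0.1392 0.105 ]
plate [0.4294 0.2056 0.005 ]
plate [ 0.4544 -0.0167  0.005 ]
stand [0.5747 0.4563 0.032 ]
stand [0.5972 0.3553 0.032 ]
stand [0.456  0.4081 0.032 ]
stand [0.4809 0.3137 0.032 ]
bottle [0.661  0.2373 0.11  ]
rack [ 0.5038 -0.1052  0.325 ]
rack [ 0.6706 -0.2998  0.325 ]
rack [0.6482 0.0418 0.325 ]
```

```bash
python3 -m creep '[{"delta_pos":[0.137,-0.131,0],"twist":[0,0,-0.0097],"jaw":1},{"delta_pos":[0.137,-0.131,0],"twist":[0,0,-0.0097],"jaw":1},{"delta_pos":[0.137,-0.131,0],"twist":[0,0,-0.0097],"jaw":1},{"delta_pos":[0.137,-0.131,0],"twist":[0,0,-0.0097],"jaw":1},{"delta_pos":[0.137,-0.131,0],"twist":[0,0,-0.0097],"jaw":1},{"delta_pos":[0.137,-0.131,0],"twist":[0,0,-0.0097],"jaw":1},{"delta_pos":[0.137,-0.131,0],"twist":[0,0,-0.0097],"jaw":1},{"delta_pos":[0.137,-0.131,0],"twist":[0,0,-0.0097],"jaw":1},{"delta_pos":[0.137,-0.131,0],"twist":[0,0,-0.0097],"jaw":1},{"delta_pos":[0.137,-0.131,0],"twist":[0,0,-0.0097],"jaw":1}]'
cat > snap.py <<'E'
import sys,pickle
from h import *
n=sys.argv[1];manip.camera("wrist")
s=manip.get_state();im=manip.camera("wrist");cv2.imwrite(f"pics/{n}.png",im)
pickle.dump((np.array(s['tool_pos']),np.array(s['tool_rot'])),open(f"pics/{n}.pkl","wb"))
print(s['clock'],s['tool_pos'],s['tool_rot'],s['joints'],s['force'])
E
python3 snap.py w1
```

```text
clock: 1.1
tool_pos: [0.4374, 0.366, 0.292]
tool_rot: [[-0.649, 0.761, -0.0], [0.761, 0.649, -0.0], [0.0, -0.0, -1.0]]
force: [1.7, 0.3, -0.1]
grip_width: 0.087
finger_force: 0.0
1.15 [0.4426 0.3601 0.2922] [[-0.6401  0.7683  0.0023]
 [ 0.7683  0.6401 -0.0025]
 [-0.0034  0.0001 -1.    ]] [-60.2297   9.8292  18.7964  96.1447  -3.0712  74.5599  -1.0754] [ 3.5696 -5.4564  0.6829]
```

```bash
python3 -m creep '[{"delta_pos":[0.02,-0.12,0],"twist":[0,0,-0.012],"jaw":1},{"delta_pos":[0.02,-0.14,0],"twist":[0,0,-0.012],"jaw":1},{"delta_pos":[0.02,-0.14,0],"twist":[0,0,-0.012],"jaw":1},{"delta_pos":[0.02,-0.14,0],"twist":[0,0,-0.012],"jaw":1},{"delta_pos":[0.02,-0.14,0],"twist":[0,0,-0.012],"jaw":1},{"delta_pos":[0.02,-0.14,0],"twist":[0,0,-0.012],"jaw":1},{"delta_pos":[0.02,-0.14,0],"twist":[0,0,-0.012],"jaw":1},{"delta_pos":[0.02,-0.14,0],"twist":[0,0,-0.010],"jaw":1},{"delta_pos":[0,-0.03,0],"twist":[0,0,0],"jaw":1},{"delta_pos":[0,0,0],"twist":[0,0,0],"jaw":1}]'
python3 snap.py w2
```

```text
clock: 2.2
tool_pos: [0.4688, 0.14, 0.2923]
tool_rot: [[-0.116, 0.993, 0.0], [0.993, 0.116, 0.0], [0.0, 0.0, -1.0]]
force: [-0.5, 0.4, -0.1]
grip_width: 0.087
finger_force: 0.0
2.25 [0.4686 0.1413 0.2923] [[-0.1176  0.9931 -0.0001]
 [ 0.9931  0.1176  0.0005]
 [ 0.0005 -0.     -1.    ]] [-50.6692  -0.8798  28.714  106.8709   0.411   73.8938 -15.321 ] [-0.2827 -0.257  -0.1766]
```

View pics/w2.png

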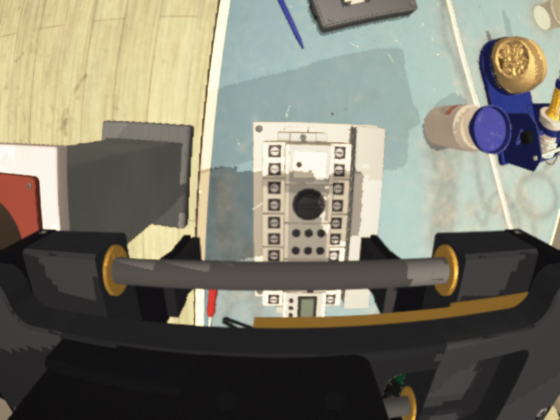

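```bash
python3 -m creep '[{"delta_pos":[0,-0.06,-0.05],"twist":[0,0,0],"jaw":1},{"delta_pos":[0,-0.06,-0.05],"twist":[0,0,0],"jaw":1},{"delta_pos":[0,-0.06,-0.05],"twist":[0,0,0],"jaw":1},{"delta_pos":[0,-0.06,-0.05],"twist":[0,0,0],"jaw":1},{"delta_pos":[0,0,0],"twist":[0,0,0],"jaw":1},{"delta_pos":[0,0,0],"twist":[0,0,0],"jaw":1},{"delta_pos":[0,0,0],"twist":[0,0,0],"jaw":1},{"delta_pos":[0,0,0],"twist":[0,0,0],"jaw":1},{"delta_pos":[0,0,0],"twist":[0,0,0],"jaw":1},{"delta_pos":[0,0,0],"twist":[0,0,0],"jaw":1}]'
python3 snap.py w3
python3 - <<'E'
import cv2,numpy as np
a=cv2.imread("pics/w2.png")[115:265,235:395];b=cv2.imread("pics/w3.png")[0:250,215:415]
r=lambda i,f:cv2.resize(i,None,fx=f,fy=f,interpolation=cv2.INTER_CUBIC)
A=r(a,2.4);B=r(b,2.4);H=max(A.shape[0],B.shape[0])
A=cv2.copyMakeBorder(A,0,H-A.shape[0],0,0,0);B=cv2.copyMakeBorder(B,0,H-B.shape[0],0,0,0);o=np.hstack([A,B])[:600,:];cv2.imwrite("pics/c23.png",o);print(A.shape,o.shape)
E
```

```text
clock: 3.3
tool_pos: [0.4687, 0.0936, 0.2524]
tool_rot: [[-0.118, 0.993, 0.0], [0.993, 0.118, 0.0], [0.0, 0.0, -1.0]]
force: [0.4, 0.6, -0.3]
grip_width: 0.0871
finger_force: 0.0
3.35 [0.4686 0.0935 0.2524] [[-0.118   0.993   0.0002]
 [ 0.993   0.118   0.0001]
 [ 0.0001  0.0002 -1.    ]] [-47.942   -0.7784  31.4513 111.5594   0.4312  69.0931  -9.8724] [0.1035 0.4416 0.1909]
(600, 384, 3) (600, 864, 3)
```

View pics/c23.png

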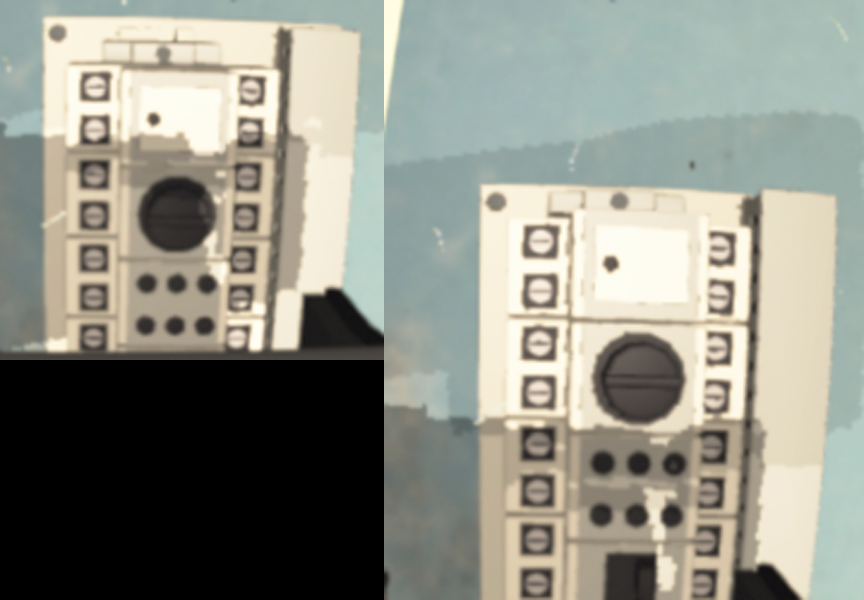

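```bash
python3 - <<'E'
from h import *
import pickle
P2,P3=[pickle.load(open(f"pics/{n}.pkl","rb")) for n in("w2","w3")]
a=lambda u,v:(235+u/2.4-.3,115+v/2.4-.3); b=lambda u,v:(215+(u-384)/2.4-.3,v/2.4-.3)
pts=dict(knob=((177,214),(639,379)),tL1=((94,174),(540,344)),tL2=((93,215),(539,392)),tR1=((246,177),(717,347)),tR2=((245,215),(715,394)),
bL1=((95,87),(541,241)),bL2=((94,129),(540,290)),bR1=((251,90),(721,247)),bR2=((249,131),(719,296)),sL1=((93,258),(537,443)),sL2=((92,297),(537,491)),sR1=((242,259),(712,447)),sR2=((239,297),(709,493)))
S={}
for k,(p,q) in pts.items():
    x,r=tri([ray("wrist",a(*p),P2),ray("wrist",b(*q),P3)]);print(k,x,max(r))
    S[k]=at("wrist",b(*q),.060,P3)
    S[k+"2"]=at("wrist",a(*p),.060,P2)
for t in("t","b","s"):
  for s in("","2"):
    L1,L2,R1,R2=[S[t+k+s] for k in("L1","L2","R1","R2")]
    c=(L1+L2+R1+R2)/4;d=R1+R2-L1-L2;print(t,c,np.degrees(np.arctan2(d[1],d[0])),np.linalg.norm(d)/2)
for s in("","2"):
    d=S["bL1"+s]-S["sL2"+s];e=S["bR1"+s]-S["sR2"+s];print([np.degrees(np.arctan2(-k[0],k[1])) for k in(d,e)])
    print("module pitch",(S["bL1"+s]-S["sL1"+s])/2)
print("knob@105",at("wrist",b(639,379),.105,P3),at("wrist",a(177,214),.105,P2))
print("knob 2nd scene")
E
```

```text
knob [0.4952 0.1401 0.0907] 5.699598972596425e-05
tL1 [0.4617 0.1456 0.0579] 0.0002459536273081381
tL2 [0.4633 0.1281 0.0598] 0.0003012100454256342
tR1 [0.5253 0.1535 0.0658] 0.0002758569044405372
tR2 [0.5287 0.1358 0.0596] 0.00020855011947499484
bL1 [0.4577 0.183  0.0625] 0.00010700236735680683
bL2 [0.4594 0.1653 0.0612] 0.00017685466573698805
bR1 [0.5223 0.1901 0.0639] 0.00023516547321437683
bR2 [0.5249 0.1723 0.0591] 0.0002822155713962605
sL1 [0.4651 0.1093 0.061 ] 3.249528593450271e-05
sL2 [0.467  0.0907 0.0595] 0.00025386932953155145
sR1 [0.531  0.1155 0.0586] 0.00029425912035461777
sR2 [0.5327 0.0976 0.0585] 0.0004008436849953786
t [0.4953 0.1407 0.06  ] 6.661162419590984 0.06558334079295663
t [0.4948 0.1407 0.06  ] 6.275771158692605 0.06550945787343869
b [0.4914 0.1778 0.06  ] 6.130297010198263 0.06588740994963446
b [0.491  0.1776 0.06  ] 6.271575352085408 0.06562399409262615
s [0.499  0.1034 0.06  ] 5.917501682349628 0.06598483607960019
s [0.4986 0.1036 0.06  ] 6.3274371475769104 0.06561332174782426
[np.float64(5.842813009864236), np.float64(5.778844611342499)]
module pitch [-0.0037  0.0371  0.    ]
[np.float64(5.693099745425053), np.float64(5.746268458690121)]
module pitch [-0.0038  0.0369  0.    ]
knob@105 [0.4933 0.1413 0.105 ] [0.4935 0.1435 0.105 ]
knob 2nd scene
```

```bash
python3 -m creep '[{"delta_pos":[0.044,0.079,0],"twist":[0,0,-0.001],"jaw":1},{"delta_pos":[0.044,0.079,0],"twist":[0,0,-0.001],"jaw":1},{"delta_pos":[0.044,0.079,0],"twist":[0,0,0],"jaw":1},{"delta_pos":[0,0,-0.1],"twist":[0,0,0],"jaw":1},{"delta_pos":[0,0,-0.1],"twist":[0,0,0],"jaw":1},{"delta_pos":[0,0,-0.1],"twist":[0,0,0],"jaw":1},{"delta_pos":[0,0,-0.1],"twist":[0,0,0],"jaw":1},{"delta_pos":[0,0,-0.1],"twist":[0,0,0],"jaw":1},{"delta_pos":[0,0,-0.05],"twist":[0,0,0],"jaw":1},{"delta_pos":[0,0,0],"twist":[0,0,0],"jaw":1}]'; python3 snap.py w4
```

```text
clock: 4.4
tool_pos: [0.4943, 0.1405, 0.1412]
tool_rot: [[-0.105, 0.994, -0.002], [0.994, 0.105, -0.001], [-0.001, -0.002, -1.0]]
force: [-0.1, -0.3, 0.1]
grip_width: 0.0868
finger_force: 0.0
4.45 [0.4949 0.1406 0.1422] [[-0.1051  0.9945 -0.0007]
 [ 0.9945  0.1051 -0.0006]
 [-0.0005 -0.0008 -1.    ]] [-47.7044  12.0258  29.9792 113.7834  -7.188   56.0203  -8.203 ] [ 0.368  -0.5559  0.9183]
```

View pics/w4.png

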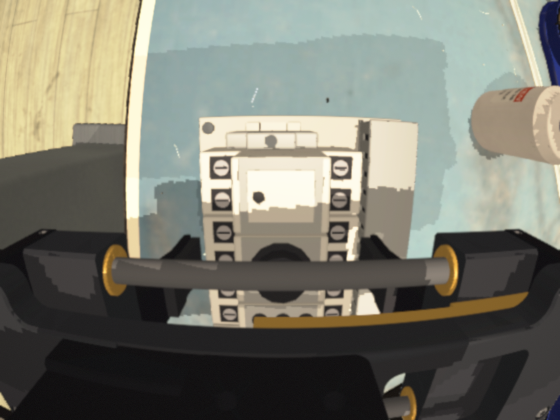

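```bash
python3 -m creep '[{"delta_pos":[0,0,-0.02],"twist":[0,0,0],"jaw":1},{"delta_pos":[0,0,-0.015],"twist":[0,0,0],"jaw":1},{"delta_pos":[0,0,0],"twist":[0,0,0],"jaw":1},{"delta_pos":[0,0,0],"twist":[0,0,0],"jaw":-1},{"delta_pos":[0,0,0],"twist":[0,0,0],"jaw":-1},{"delta_pos":[0,0,0],"twist":[0,0,0],"jaw":-1},{"delta_pos":[0,0,0],"twist":[0,0,0],"jaw":-1},{"delta_pos":[0,0,0],"twist":[0,0,0],"jaw":-1},{"delta_pos":[0,0,0],"twist":[0,0,0],"jaw":-1},{"delta_pos":[0,0,0],"twist":[0,0,0],"jaw":-1}]' 45; python3 - <<'E'
from h import *
s=manip.get_state();p=np.array(s['tool_pos']);R=np.array(s['tool_rot']);print(s['joints'],p)
# tilt about near edge, panel yaw 6: axis panel y, negative sense
from scipy.spatial.transform import Rotation as Ro
y=np.radians(6);ux=np.array([np.cos(y),np.sin(y),0]);uy=np.array([-np.sin(y),np.cos(y),0])
o=np.array([.4951,.1407,0])-.005*ux; e=o-.0175*ux+[0,0,.024]
q=p.copy()
for a in range(4,25,4):
    n=e+Ro.from_rotvec(-np.radians(a)*uy).apply(p-e);print(a,"delta",(n-q)/.2);q=n
print("twist/4deg",-4/360*uy)
E
```

```text
clock: 5.5
tool_pos: [0.495, 0.1407, 0.1353]
tool_rot: [[-0.105, 0.994, 0.0], [0.994, 0.105, 0.0], [0.0, 0.0, -1.0]]
force: [1.0, -0.0, -0.4]
grip_width: 0.0444
finger_force: 45.0
[-47.5347  12.5924  29.8815 114.1323  -7.6079  55.1386  -7.856 ] [0.495  0.1407 0.1353]
4 delta [-0.0389 -0.0041  0.0065]
8 delta [-0.0392 -0.0041  0.0037]
12 delta [-0.0394 -0.0041  0.001 ]
16 delta [-0.0394 -0.0041 -0.0018]
20 delta [-0.0391 -0.0041 -0.0046]
24 delta [-0.0387 -0.0041 -0.0073]
twist/4deg [ 0.0012 -0.0111 -0.    ]
```

```bash
python3 -m creep '[{"delta_pos":[-0.0195,-0.002,0.0035],"twist":[0.0006,-0.0055,0],"jaw":-1},{"delta_pos":[-0.0195,-0.002,0.003],"twist":[0.0006,-0.0055,0],"jaw":-1},{"delta_pos":[-0.0195,-0.002,0.002],"twist":[0.0006,-0.0055,0],"jaw":-1},{"delta_pos":[-0.0196,-0.002,0.0017],"twist":[0.0006,-0.0055,0],"jaw":-1},{"delta_pos":[-0.0197,-0.002,0.001],"twist":[0.0006,-0.0055,0],"jaw":-1},{"delta_pos":[0,0,0],"twist":[0,0,0],"jaw":-1},{"delta_pos":[0,0,0],"twist":[0,0,0],"jaw":-1},{"delta_pos":[0,0,0],"twist":[0,0,0],"jaw":-1},{"delta_pos":[0,0,0],"twist":[0,0,0],"jaw":-1},{"delta_pos":[0,0,0],"twist":[0,0,0],"jaw":-1}]'; python3 - <<'E'
from h import *
s=manip.get_state();print(s['joints'],s['tool_pos'],s['force'],s['torque'])
E
```

```text
clock: 6.5
tool_pos: [0.4756, 0.1387, 0.1374]
tool_rot: [[-0.105, 0.98, 0.171], [0.994, 0.103, 0.018], [0.0, 0.172, -0.985]]
force: [-2.0, -0.4, -2.8]
grip_width: 0.0444
finger_force: 45.0
[-51.7947   3.7438  29.8133 123.2194   1.2643  43.9979 -17.0003] [0.4756 0.1387 0.1374] [-1.9606 -0.4003 -2.7915] [-0.0724  0.481   0.0363]
```

```bash
python3 -m creep '[{"delta_pos":[-0.0177,-0.0018,-0.0002],"twist":[0.0005,-0.005,0],"jaw":-1},{"delta_pos":[-0.0177,-0.0018,-0.0006],"twist":[0.0005,-0.005,0],"jaw":-1},{"delta_pos":[-0.0177,-0.0018,-0.001],"twist":[0.0005,-0.005,0],"jaw":-1},{"delta_pos":[-0.0177,-0.0018,-0.0013],"twist":[0.0005,-0.005,0],"jaw":-1},{"delta_pos":[-0.0177,-0.0018,-0.0016],"twist":[0.0005,-0.005,0],"jaw":-1},{"delta_pos":[0,0,0],"twist":[0,0,0],"jaw":-1},{"delta_pos":[0,0,0],"twist":[0,0,0],"jaw":-1},{"delta_pos":[0,0,0],"twist":[0,0,0],"jaw":-1},{"delta_pos":[0,0,0],"twist":[0,0,0],"jaw":-1},{"delta_pos":[0,0,0],"twist":[0,0,0],"jaw":-1}]'; python3 - <<'E'
from h import *
s=manip.get_state();print(s['joints'],s['tool_pos'],s['force'],s['torque'])
E
```

```text
clock: 7.5
tool_pos: [0.4579, 0.1369, 0.1365]
tool_rot: [[-0.105, 0.94, 0.324], [0.994, 0.099, 0.034], [-0.001, 0.325, -0.946]]
force: [-0.4, -0.7, -2.1]
grip_width: 0.0447
finger_force: 45.0
[-53.6838  -3.5905  27.2927 131.3018  14.3065  34.8054 -30.6957] [0.4579 0.1369 0.1365] [-0.4298 -0.676  -2.1073] [-0.1722  0.7349  0.0061]
```

```bash
python3 -m creep '[{"delta_pos":[-0.01,-0.001,0],"twist":[0,0,0],"jaw":-1},{"delta_pos":[-0.015,-0.0015,0],"twist":[0,0,0],"jaw":-1},{"delta_pos":[-0.015,-0.0015,0],"twist":[0,0,0],"jaw":-1},{"delta_pos":[-0.015,-0.0015,0],"twist":[0,0,0],"jaw":-1},{"delta_pos":[-0.015,-0.002,0],"twist":[0,0,0],"jaw":-1},{"delta_pos":[0,0,0],"twist":[0,0,0],"jaw":-1},{"delta_pos":[0,0,0],"twist":[0,0,0],"jaw":-1},{"delta_pos":[0,0,0],"twist":[0,0,0],"jaw":-1},{"delta_pos":[0,0,0.02],"twist":[0,0,0],"jaw":-1},{"delta_pos":[0,0,0.02],"twist":[0,0,0],"jaw":-1}]'; python3 - <<'E'
from h import *
s=manip.get_state();print(s['joints'],s['tool_pos'],s['force'],s['torque'])
E
```

```text
clock: 8.5
tool_pos: [0.4438, 0.1354, 0.1448]
tool_rot: [[-0.105, 0.94, 0.324], [0.994, 0.1, 0.034], [-0.001, 0.325, -0.946]]
force: [-0.0, -0.2, -2.9]
grip_width: 0.0444
finger_force: 45.0
[-53.7275  -6.4859  25.9951 132.4243  16.3489  36.7024 -33.1099] [0.4438 0.1354 0.1448] [-0.0427 -0.2328 -2.9093] [-0.1127  0.6569  0.0445]
```

```bash
python3 -m creep '[{"delta_pos":[0,0,0.03],"twist":[0,0,0],"jaw":-1},{"delta_pos":[0,0,0.05],"twist":[0,0,0],"jaw":-1},{"delta_pos":[0,0,0.07],"twist":[0,0,0],"jaw":-1},{"delta_pos":[0,0,0.08],"twist":[0,0,0],"jaw":-1},{"delta_pos":[0,0,0.08],"twist":[0,0,0],"jaw":-1},{"delta_pos":[0,0,0.08],"twist":[0,0,0],"jaw":-1},{"delta_pos":[0,0,0.08],"twist":[0,0,0],"jaw":-1},{"delta_pos":[0,0,0.08],"twist":[0,0,0],"jaw":-1},{"delta_pos":[0,0,0.05],"twist":[0,0,0],"jaw":-1},{"delta_pos":[0,0,0],"twist":[0,0,0],"jaw":-1}]'; python3 - <<'E'
from h import *
s=manip.get_state();print(s['joints'],s['tool_pos'],s['force'],s['torque'])
E
```

```text
clock: 9.5
tool_pos: [0.4443, 0.1357, 0.2664]
tool_rot: [[-0.105, 0.94, 0.326], [0.994, 0.099, 0.036], [0.001, 0.328, -0.945]]
force: [0.4, -0.1, -3.6]
grip_width: 0.0448
finger_force: 45.0
[-53.6696 -16.1494  22.7791 123.7198  17.2332  54.7083 -32.6975] [0.4443 0.1357 0.2664] [ 0.3587 -0.0806 -3.6075] [-0.1464  0.696  -0.0326]
```

```bash
python3 -m creep '[{"delta_pos":[0.016,0.07,0],"twist":[0,0,0.0055],"jaw":-1},{"delta_pos":[0.016,0.07,0],"twist":[0,0,0.0055],"jaw":-1},{"delta_pos":[0.016,0.07,0],"twist":[0,0,0.0055],"jaw":-1},{"delta_pos":[0.016,0.07,0],"twist":[0,0,0.0055],"jaw":-1},{"delta_pos":[0.016,0.07,0],"twist":[0,0,0.0055],"jaw":-1},{"delta_pos":[0.016,0.07,0],"twist":[0,0,0.0055],"jaw":-1},{"delta_pos":[0.016,0.07,0],"twist":[0,0,0.0055],"jaw":-1},{"delta_pos":[0.016,0.07,0],"twist":[0,0,0.0055],"jaw":-1},{"delta_pos":[0,0,0],"twist":[0,0,0],"jaw":-1},{"delta_pos":[0,0,0],"twist":[0,0,0],"jaw":-1}]'; python3 snap.py w5
python3 -m creep '[{"delta_pos":[0.02,0.04,0],"twist":[0,0,0],"jaw":-1},{"delta_pos":[0.02,0.04,0],"twist":[0,0,0],"jaw":-1},{"delta_pos":[0.02,0.04,0],"twist":[0,0,0],"jaw":-1},{"delta_pos":[0.02,0.04,0],"twist":[0,0,0],"jaw":-1},{"delta_pos":[0.02,0.04,0],"twist":[0,0,0],"jaw":-1},{"delta_pos":[0,0,0],"twist":[0,0,0],"jaw":-1},{"delta_pos":[0,0,0],"twist":[0,0,0],"jaw":-1},{"delta_pos":[0,0,0],"twist":[0,0,0],"jaw":-1},{"delta_pos":[0,0,0],"twist":[0,0,0],"jaw":-1},{"delta_pos":[0,0,0],"twist":[0,0,0],"jaw":-1}]'; python3 snap.py w6
python3 - <<'E'
import cv2,numpy as np
o=np.hstack([cv2.imread(f"pics/{n}.png")[:290,120:420] for n in("w5","w6")])
o=cv2.resize(o,None,fx=4/3,fy=4/3,interpolation=cv2.INTER_CUBIC);print(o.shape);cv2.imwrite("pics/c56.png",o)
E
```

```text
clock: 10.5
tool_pos: [0.4692, 0.2477, 0.2639]
tool_rot: [[-0.373, 0.877, 0.302], [0.928, 0.353, 0.12], [-0.001, 0.325, -0.946]]
force: [0.7, -0.8, -3.2]
grip_width: 0.0448
finger_force: 45.0
10.55 [0.4692 0.2473 0.264 ] [[-0.3726  0.8776  0.3016]
 [ 0.928   0.3528  0.12  ]
 [-0.0011  0.3246 -0.9458]] [-60.5488  -6.3767  24.0664 116.8608   9.3696  50.9093 -19.0684] [ 0.0299 -0.6587 -3.8219]
clock: 11.6
tool_pos: [0.4893, 0.2872, 0.2646]
tool_rot: [[-0.372, 0.877, 0.302], [0.928, 0.352, 0.121], [-0.0, 0.326, -0.945]]
force: [0.4, 0.9, -3.8]
grip_width: 0.0449
finger_force: 45.0
11.65 [0.4893 0.2872 0.2647] [[-0.3724  0.8775  0.3023]
 [ 0.9281  0.3521  0.1212]
 [-0.0001  0.3257 -0.9455]] [-61.5689  -1.1751  23.8833 112.4752   7.2065  50.4744 -19.4518] [-0.1738 -0.0458 -3.0469]
(387, 800, 3)
```

View pics/c56.png

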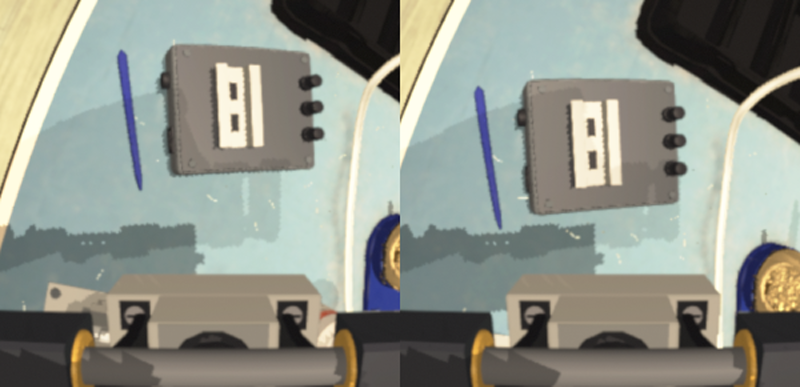

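```bash
python3 - <<'E'
import cv2,numpy as np
a=cv2.imread("pics/w5.png")[22:142,235:365];b=cv2.imread("pics/w6.png")[48:168,205:335]
o=cv2.resize(np.hstack([a,b]),None,fx=3,fy=3,interpolation=cv2.INTER_CUBIC);print(o.shape);cv2.imwrite("pics/z56.png",o)
E
```

```text
(360, 780, 3)
```

View pics/z56.png

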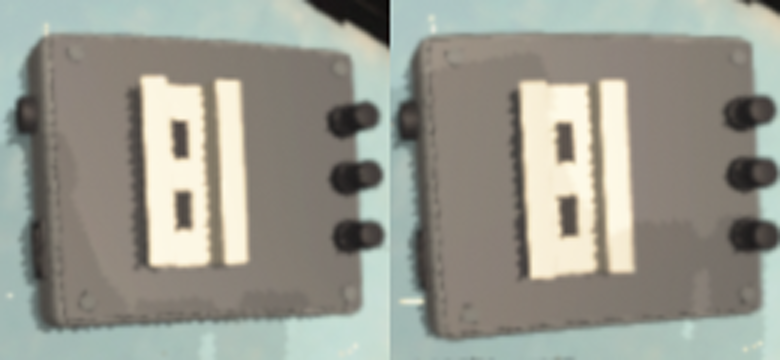

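```bash
python3 - <<'E'
from h import *
import pickle
P5,P6=[pickle.load(open(f"pics/{n}.pkl","rb")) for n in("w5","w6")]
a=lambda p:(235+p[0]/3-.33,22+p[1]/3-.33); b=lambda p:(205+(p[0]-390)/3-.33,48+p[1]/3-.33)
pts=dict(nL=((141,76),(520,82)),nR=((150,266),(530,277)),fL=((241,81),(626,80)),fR=((247,263),(634,272)))
D={}
for k,(p,q) in pts.items():
    x,r=tri([ray("wrist",a(p),P5),ray("wrist",b(q),P6)]);print(k,x,r[0])
    D[k]=[at("wrist",a(p),.047,P5),at("wrist",b(q),.047,P6)]
for i in(0,1):
    g={k:v[i] for k,v in D.items()}
    c=sum(g.values())/4;u=(g['nL']-g['nR']);v=g['fL']-g['fR'];w=(g['fL']+g['fR']-g['nL']-g['nR'])/2
    print("c",c,"len",np.linalg.norm(u),np.linalg.norm(v),"wid",np.linalg.norm(w),"yaw",[np.degrees(np.arctan2(-k[0],k[1])) for k in(u,v)],np.degrees(np.arctan2(w[1],w[0])), "near mid",(g['nL']+g['nR'])/2)
sc=[((75,53),(455,57)),((340,67),(740,60)),((87,299),(467,312)),((351,297),(747,294))]
for i,P,f in((0,P5,a),(1,P6,b)):
    g=[at("wrist",f(s[i]),.032,P) for s in sc];w=g[1]+g[3]-g[0]-g[2];l=g[0]+g[1]-g[2]-g[3]
    print("screws",sum(g)/4,np.degrees(np.arctan2(w[1],w[0])),np.degrees(np.arctan2(-l[0],l[1])),np.linalg.norm(w)/2,np.linalg.norm(l)/2)
E
```

```text
nL [0.4852 0.412  0.0472] 0.0001757920028689685
nR [0.513  0.3545 0.0428] 0.0003012810046378694
fL [0.5176 0.427  0.0475] 0.00010685614309644734
fR [0.5445 0.3687 0.0458] 0.00018533825614878532
c [0.5147 0.3904 0.047 ] len 0.06436077252778294 0.06403375238303766 wid 0.03559687928164149 yaw [np.float64(24.655691667720337), np.float64(23.848423006266174)] 24.766466329215003 near mid [0.4985 0.3829 0.047 ]
c [0.5148 0.3905 0.047 ] len 0.06322974331825966 0.06432061502198169 wid 0.03555184618968521 yaw [np.float64(24.55025209598512), np.float64(24.381283664390967)] 24.27396412732892 near mid [0.4985 0.3832 0.047 ]
screws [0.5291 0.3973 0.032 ] 24.20531643274368 24.843796841221764 0.10289217289261104 0.0873913492924004
screws [0.5289 0.397  0.032 ] 24.127874546037084 24.097640187241545 0.10295675484889273 0.08587046726867821
```

```bash
cat > plan.py <<'E'
from h import *
from scipy.spatial.transform import Rotation as Ro
yaw=np.radians(24.4);ux=np.array([np.cos(yaw),np.sin(yaw),0]);uy=np.array([-np.sin(yaw),np.cos(yaw),0]);uz=np.array([0,0,1.])
O=np.array([.5148,.3905,.047]);E=O-.0175*ux;H=O+.0051*ux+.1113*uz
R0=np.column_stack([uy,ux,-uz])
def pose(a,dx=0,dz=0):
    r=Ro.from_rotvec(-np.radians(a)*uy);return E+r.apply(H-E)+dx*ux+dz*uz,r.as_matrix()@R0
def err(a,dx=0,dz=0):
    s=manip.get_state();p,R=pose(a,dx,dz);d=p-np.array(s['tool_pos'])
    w=Ro.from_matrix(R@np.array(s['tool_rot']).T).as_rotvec()
    return d/.2,w/(2*np.pi),s
E
python3 - <<'E'
from plan import *
d,w,s=err(19,-.014,.05);print(d,w,s['joints'])
print((pose(19,-.014,0)[0]-pose(19,-.014,.05)[0])/.2,(pose(19)[0]-pose(19,-.014)[0])/.2, pose(19)[0])
E
```

```text
[-0.0836  0.4203 -0.2753] [0.    0.    0.007] [-61.5735  -1.1702  23.8803 112.471    7.2068  50.4708 -19.4515]
[ 0.    0.   -0.25] [0.0637 0.0289 0.    ] [0.4853 0.3771 0.1596]
```

```bash
python3 -m creep '[{"delta_pos":[-0.012,0.06,-0.039],"twist":[0,0,0.001],"jaw":-1},{"delta_pos":[-0.012,0.06,-0.039],"twist":[0,0,0.001],"jaw":-1},{"delta_pos":[-0.012,0.06,-0.039],"twist":[0,0,0.001],"jaw":-1},{"delta_pos":[-0.012,0.06,-0.039],"twist":[0,0,0.001],"jaw":-1},{"delta_pos":[-0.012,0.06,-0.039],"twist":[0,0,0.001],"jaw":-1},{"delta_pos":[-0.012,0.06,-0.039],"twist":[0,0,0.001],"jaw":-1},{"delta_pos":[-0.012,0.06,-0.04],"twist":[0,0,0.001],"jaw":-1},{"delta_pos":[0,0,0],"twist":[0,0,0],"jaw":-1},{"delta_pos":[0,0,0],"twist":[0,0,0],"jaw":-1},{"delta_pos":[0,0,0],"twist":[0,0,0],"jaw":-1}]'; python3 -c "
from plan import *
print(*err(19,-.014,0)[:2]);s=manip.get_state();print(s['force'],s['torque'],s['joints'])"
python3 - <<'E'
from h import *
cv2.imwrite("pics/w7.png",manip.camera("wrist"))
im=cv2.resize(manip.camera("scene")[190:270,165:285],None,fx=5,fy=5,interpolation=cv2.INTER_CUBIC);cv2.imwrite("pics/s7.png",im)
E
```

```text
clock: 12.7
tool_pos: [0.473, 0.3708, 0.2101]
tool_rot: [[-0.412, 0.861, 0.297], [0.911, 0.39, 0.134], [-0.0, 0.326, -0.945]]
force: [1.3, -0.2, -1.9]
grip_width: 0.0445
finger_force: 45.0
[-0.0023  0.0025 -0.2527] [0.     0.0001 0.0002]
[ 1.3087 -0.162  -1.9145] [-0.3636  0.5642  0.0574] [-65.1513   6.744   20.8078 111.6935   5.999   44.2872 -24.1516]
```

View pics/s7.png

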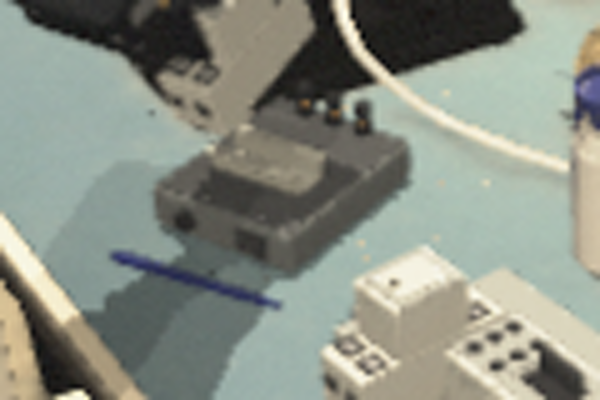

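```bash
python3 -m creep '[{"delta_pos":[0,0,-0.03],"twist":[0,0,0],"jaw":-1},{"delta_pos":[0,0,-0.04],"twist":[0,0,0],"jaw":-1},{"delta_pos":[0,0,-0.04],"twist":[0,0,0],"jaw":-1},{"delta_pos":[-0.002,0.002,-0.04],"twist":[0,0,0],"jaw":-1},{"delta_pos":[0,0,-0.04],"twist":[0,0,0],"jaw":-1},{"delta_pos":[0,0,-0.03],"twist":[0,0,0],"jaw":-1},{"delta_pos":[0,0,-0.02],"twist":[0,0,0],"jaw":-1},{"delta_pos":[0,0,-0.01],"twist":[0,0,0],"jaw":-1},{"delta_pos":[0,0,0],"twist":[0,0,0],"jaw":-1},{"delta_pos":[0,0,0],"twist":[0,0,0],"jaw":-1}]'; python3 -c "
from plan import *
print(*err(19,-.014,0)[:2]);s=manip.get_state();print(s['force'],s['torque'])"
```

```text
clock: 13.8
tool_pos: [0.4723, 0.372, 0.1601]
tool_rot: [[-0.413, 0.861, 0.297], [0.911, 0.391, 0.135], [-0.0, 0.326, -0.945]]
force: [0.5, -0.4, -3.7]
grip_width: 0.0446
finger_force: 45.0
[ 0.0015 -0.0032 -0.0024] [-0.      0.0001 -0.    ]
[ 0.4616 -0.4092 -3.7329] [-0.3428  0.5605  0.0454]
```

```bash
python3 -m creep '[{"delta_pos":[0.011,0.0045,0],"twist":[0,0,0],"jaw":-1},{"delta_pos":[0.011,0.0045,0],"twist":[0,0,0],"jaw":-1},{"delta_pos":[0.011,0.0045,0],"twist":[0,0,0],"jaw":-1},{"delta_pos":[0.011,0.0045,0],"twist":[0,0,0],"jaw":-1},{"delta_pos":[0.011,0.0045,0],"twist":[0,0,0],"jaw":-1},{"delta_pos":[0.0095,0.0035,0],"twist":[0,0,0],"jaw":-1},{"delta_pos":[0,0,0],"twist":[0,0,0],"jaw":-1},{"delta_pos":[0,0,0],"twist":[0,0,0],"jaw":-1},{"delta_pos":[0,0,0],"twist":[0,0,0],"jaw":-1},{"delta_pos":[0,0,0],"twist":[0,0,0],"jaw":-1}]'; python3 -c "
from plan import *
print(*err(19)[:2]);s=manip.get_state();print(s['force'],s['torque'],s['joints'])
for a in (14,9,4,0):print(a,(pose(a)[0]-pose(a+5 if a else 4)[0])/.2)
print(uy*5/360)"
```

```text
clock: 14.8
tool_pos: [0.485, 0.377, 0.1598]
tool_rot: [[-0.413, 0.861, 0.297], [0.911, 0.391, 0.134], [-0.0, 0.326, -0.945]]
force: [0.8, 0.1, -2.1]
grip_width: 0.0444
finger_force: 45.0
[ 0.0017  0.0005 -0.0009] [ 0.  0. -0.]
[ 0.8418  0.141  -2.069 ] [-0.3108  0.5427 -0.0027] [-63.7384  11.886   20.536  112.7653   3.5937  38.2203 -22.3299]
14 [0.0449 0.0204 0.0043]
9 [0.0451 0.0205 0.    ]
4 [ 0.0449  0.0204 -0.0043]
0 [ 0.0356  0.0162 -0.0065]
[-0.0057  0.0126  0.    ]
```

```bash
python3 -m creep '[{"delta_pos":[0.018,0.0082,0.002],"twist":[-0.0023,0.0051,0],"jaw":-1},{"delta_pos":[0.018,0.0082,0.0015],"twist":[-0.0023,0.0051,0],"jaw":-1},{"delta_pos":[0.018,0.0082,0.001],"twist":[-0.0023,0.0051,0],"jaw":-1},{"delta_pos":[0.018,0.0082,0],"twist":[-0.0023,0.0051,0],"jaw":-1},{"delta_pos":[0.018,0.0082,-0.0005],"twist":[-0.0023,0.0051,0],"jaw":-1},{"delta_pos":[0,0,0],"twist":[0,0,0],"jaw":-1},{"delta_pos":[0,0,0],"twist":[0,0,0],"jaw":-1},{"delta_pos":[0,0,0],"twist":[0,0,0],"jaw":-1},{"delta_pos":[0,0,0],"twist":[0,0,0],"jaw":-1},{"delta_pos":[0,0,0],"twist":[0,0,0],"jaw":-1}]'; python3 -c "
from plan import *
print(*err(9)[:2]);s=manip.get_state();print(s['force'],s['torque'])"
```

```text
clock: 15.8
tool_pos: [0.5027, 0.3852, 0.1606]
tool_rot: [[-0.413, 0.9, 0.141], [0.911, 0.408, 0.064], [0.0, 0.155, -0.988]]
force: [-0.3, 0.2, -3.6]
grip_width: 0.0446
finger_force: 45.0
[ 0.0033  0.0005 -0.0006] [ 0.     -0.0002 -0.    ]
[-0.2841  0.2271 -3.6238] [-0.2099  0.2329  0.0004]
```

```bash
python3 -m creep '[{"delta_pos":[0.0165,0.0074,-0.0005],"twist":[-0.0021,0.0045,0],"jaw":-1},{"delta_pos":[0.0165,0.0074,-0.0015],"twist":[-0.0021,0.0045,0],"jaw":-1},{"delta_pos":[0.0165,0.0074,-0.0023],"twist":[-0.0021,0.0045,0],"jaw":-1},{"delta_pos":[0.0165,0.0074,-0.003],"twist":[-0.0021,0.0045,0],"jaw":-1},{"delta_pos":[0.0165,0.0074,-0.004],"twist":[-0.0021,0.0045,0],"jaw":-1},{"delta_pos":[0,0,0],"twist":[0,0,0],"jaw":-1},{"delta_pos":[0,0,0],"twist":[0,0,0],"jaw":-1},{"delta_pos":[0,0,0],"twist":[0,0,0],"jaw":-1},{"delta_pos":[0,0,0],"twist":[0,0,0],"jaw":-1},{"delta_pos":[0,0,0],"twist":[0,0,0],"jaw":-1}]'; python3 -c "
from plan import *
print(*err(0)[:2]);s=manip.get_state();print(s['force'],s['torque'])"
```

```text
clock: 16.8
tool_pos: [0.5192, 0.3926, 0.1584]
tool_rot: [[-0.413, 0.911, 0.001], [0.911, 0.413, -0.001], [-0.002, 0.0, -1.0]]
force: [0.5, -1.3, -1.4]
grip_width: 0.0446
finger_force: 45.0
[ 0.001   0.0002 -0.0003] [ 0.0002  0.0001 -0.    ]
[ 0.5318 -1.3434 -1.4433] [-0.0573  0.0217  0.0318]
```

```bash
python3 -m creep '[{"delta_pos":[0,0,-0.002],"twist":[0,0,0],"jaw":-1},{"delta_pos":[0,0,-0.002],"twist":[0,0,0],"jaw":-1},{"delta_pos":[0,0,-0.002],"twist":[0,0,0],"jaw":-1},{"delta_pos":[0,0,0],"twist":[0,0,0],"jaw":-1},{"delta_pos":[0,0,0],"twist":[0,0,0],"jaw":-1},{"delta_pos":[0,0,0],"twist":[0,0,0],"jaw":-1},{"delta_pos":[0,0,0],"twist":[0,0,0],"jaw":-1},{"delta_pos":[0,0,0],"twist":[0,0,0],"jaw":-1},{"delta_pos":[0,0,0],"twist":[0,0,0],"jaw":-1},{"delta_pos":[0,0,0],"twist":[0,0,0],"jaw":-1}]'; python3 -c "
from plan import *
print(*err(0)[:2]);s=manip.get_state();print(s['force'],s['torque'])"
```

```text
clock: 17.8
tool_pos: [0.5194, 0.3926, 0.1583]
tool_rot: [[-0.413, 0.911, 0.0], [0.911, 0.413, -0.001], [-0.001, -0.0, -1.0]]
force: [-3.9, -3.1, 9.6]
grip_width: 0.0444
finger_force: 45.0
[0.0003 0.0002 0.0001] [ 0.0002  0.     -0.    ]
[-3.9266 -3.0519  9.5615] [-0.8762  1.282   0.0201]
```

```bash
python3 -m creep '[{"delta_pos":[-0.002,-0.001,0.004],"twist":[0,0,0],"jaw":-1},{"delta_pos":[0,0,0],"twist":[0,0,0],"jaw":-1},{"delta_pos":[0,0,0],"twist":[0,0,0],"jaw":1},{"delta_pos":[0,0,0],"twist":[0,0,0],"jaw":1},{"delta_pos":[0,0,0],"twist":[0,0,0],"jaw":1},{"delta_pos":[0,0,0],"twist":[0,0,0],"jaw":1},{"delta_pos":[0,0,0],"twist":[0,0,0],"jaw":1},{"delta_pos":[0,0,0.03],"twist":[0,0,0],"jaw":1},{"delta_pos":[0,0,0.05],"twist":[0,0,0],"jaw":1},{"delta_pos":[0,0,0.05],"twist":[0,0,0],"jaw":1}]' 45
python3 -m creep '[{"delta_pos":[0.02,-0.05,0.08],"twist":[0,0,0],"jaw":1},{"delta_pos":[0.02,-0.06,0.08],"twist":[0,0,0],"jaw":1},{"delta_pos":[0.02,-0.07,0.08],"twist":[0,0,0],"jaw":1},{"delta_pos":[0.02,-0.07,0.08],"twist":[0,0,0],"jaw":1},{"delta_pos":[0.02,-0.07,0.08],"twist":[0,0,0],"jaw":1},{"delta_pos":[0.02,-0.07,0.08],"twist":[0,0,0],"jaw":1},{"delta_pos":[0,0,0],"twist":[0,0,0],"jaw":1},{"delta_pos":[0,0,0],"twist":[0,0,0],"jaw":1},{"delta_pos":[0,0,0],"twist":[0,0,0],"jaw":1},{"delta_pos":[0,0,0],"twist":[0,0,0],"jaw":1}]'; python3 snap.py w8
python3 - <<'E'
from h import *
a=cv2.imread("pics/w8.png");b=manip.camera("scene")[170:300,165:325]
o=np.hstack([a[:,80:500],np.vstack([cv2.resize(b,(370,300),interpolation=cv2.INTER_CUBIC),np.zeros((120,370,3),np.uint8)])]);cv2.imwrite("pics/f8.png",o);print(o.shape)
E
```

```text
clock: 18.8
tool_pos: [0.5193, 0.3925, 0.1851]
tool_rot: [[-0.413, 0.911, 0.001], [0.911, 0.413, -0.001], [-0.002, 0.0, -1.0]]
force: [0.9, 1.1, 0.7]
grip_width: 0.0866
finger_force: 0.0
clock: 19.8
tool_pos: [0.5423, 0.3152, 0.2787]
tool_rot: [[-0.415, 0.91, -0.001], [0.91, 0.415, -0.002], [-0.002, -0.002, -1.0]]
force: [-0.1, -1.0, -0.3]
grip_width: 0.087
finger_force: 0.0
19.85 [0.5425 0.3151 0.2789] [[-0.4143  0.9101 -0.0007]
 [ 0.9101  0.4143 -0.0023]
 [-0.0018 -0.0016 -1.    ]] [-51.3661  17.4138  21.4417  89.1959  -6.414   74.7262  -4.6381] [-0.0668  0.7059  0.0565]
(420, 790, 3)
```

View pics/f8.png

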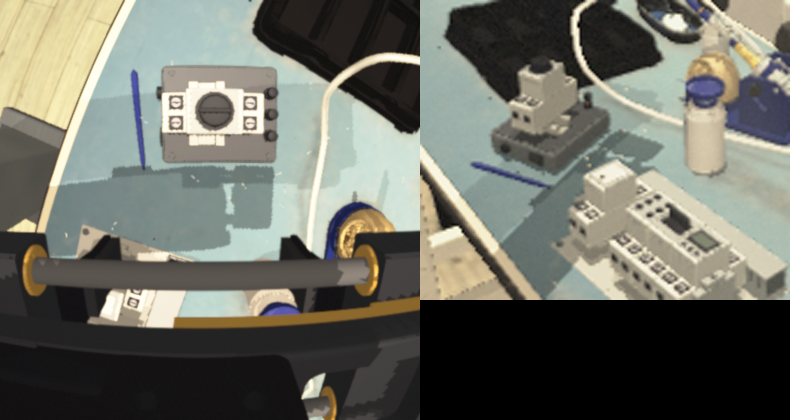

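```bash
python3 -m creep '[{"delta_pos":[-0.03,0.095,0],"twist":[0,0,0],"jaw":0.42},{"delta_pos":[-0.03,0.1,0],"twist":[0,0,0],"jaw":0.42},{"delta_pos":[-0.03,0.1,-0.02],"twist":[0,0,0],"jaw":0.42},{"delta_pos":[-0.026,0.092,-0.06],"twist":[0,0,0],"jaw":0.42},{"delta_pos":[0,0,-0.12],"twist":[0,0,0],"jaw":0.42},{"delta_pos":[0,0,-0.12],"twist":[0,0,0],"jaw":0.42},{"delta_pos":[0,0,-0.12],"twist":[0,0,0],"jaw":0.42},{"delta_pos":[0,0,-0.1],"twist":[0,0,0],"jaw":0.42},{"delta_pos":[0,0,-0.05],"twist":[0,0,0],"jaw":0.42},{"delta_pos":[0,0,0],"twist":[0,0,0],"jaw":0.42}]'
python3 -m creep '[{"delta_pos":[0,0,-0.008],"twist":[0,0,0],"jaw":0.42},{"delta_pos":[0,0,-0.008],"twist":[0,0,0],"jaw":0.42},{"delta_pos":[0,0,-0.008],"twist":[0,0,0],"jaw":0.42},{"delta_pos":[0,0,-0.004],"twist":[0,0,0],"jaw":0.42},{"delta_pos":[0,0,-0.002],"twist":[0,0,0],"jaw":0.42},{"delta_pos":[0,0,0],"twist":[0,0,0],"jaw":0.42},{"delta_pos":[0,0,0],"twist":[0,0,0],"jaw":0.42},{"delta_pos":[0,0,0],"twist":[0,0,0],"jaw":0.42},{"delta_pos":[0,0,0],"twist":[0,0,0],"jaw":0.42},{"delta_pos":[0,0,0],"twist":[0,0,0],"jaw":0.42}]'
python3 -c "
from plan import *
s=manip.get_state();print(s['tool_pos'],s['force'],s['torque'],s['grip_width'])"
```

```text
clock: 20.95
tool_pos: [0.519, 0.3916, 0.1597]
tool_rot: [[-0.414, 0.91, -0.002], [0.91, 0.414, -0.004], [-0.003, -0.003, -1.0]]
force: [-0.2, -0.3, 0.0]
grip_width: 0.0615
finger_force: 0.0
clock: 21.95
tool_pos: [0.5199, 0.3918, 0.1559]
tool_rot: [[-0.413, 0.911, 0.001], [0.911, 0.413, -0.002], [-0.002, -0.0, -1.0]]
force: [-0.1, -0.8, -0.1]
grip_width: 0.0615
finger_force: 0.0
[0.5199 0.3918 0.1559] [-0.1067 -0.8018 -0.1104] [-0.0882  0.0316  0.0007] 0.061527604128683744
```

```bash
python3 -m creep '[{"delta_pos":[0,0,-0.005],"twist":[0,0,0],"jaw":0.42},{"delta_pos":[0,0,-0.005],"twist":[0,0,0],"jaw":0.42},{"delta_pos":[0,0,-0.004],"twist":[0,0,0],"jaw":0.42},{"delta_pos":[0,0,-0.003],"twist":[0,0,0],"jaw":0.42},{"delta_pos":[0,0,-0.003],"twist":[0,0,0],"jaw":0.42},{"delta_pos":[0,0,0],"twist":[0,0,0],"jaw":0.42},{"delta_pos":[0,0,0],"twist":[0,0,0],"jaw":0.42},{"delta_pos":[0,0,0],"twist":[0,0,0],"jaw":0.42},{"delta_pos":[0,0,0],"twist":[0,0,0],"jaw":0.42},{"delta_pos":[0,0,0],"twist":[0,0,0],"jaw":0.42}]'
python3 -c "
from plan import *
s=manip.get_state();print(s['tool_pos'],s['force'],s['torque'],s['grip_width'])"
```

```text
clock: 22.95
tool_pos: [0.5199, 0.3918, 0.1532]
tool_rot: [[-0.413, 0.911, 0.0], [0.911, 0.413, -0.001], [-0.001, 0.0, -1.0]]
force: [-3.9, -3.8, 12.4]
grip_width: 0.0619
finger_force: 5.7
[0.5199 0.3918 0.1532] [-3.8852 -3.8299 12.4223] [-0.8661  1.1521  0.0216] 0.0619019145646894
```

```bash
python3 -m creep '[{"delta_pos":[0,0,0.02],"twist":[0,0,0],"jaw":0.42},{"delta_pos":[0,0,0.05],"twist":[0,0,0],"jaw":0.42},{"delta_pos":[0,0,0.1],"twist":[0,0,0],"jaw":0.42},{"delta_pos":[0,0,0.12],"twist":[0,0,0],"jaw":0.42},{"delta_pos":[0,0,0.12],"twist":[0,0,0],"jaw":0.42},{"delta_pos":[0.02,-0.08,0.12],"twist":[0,0,0],"jaw":0.42},{"delta_pos":[0.04,-0.14,0.08],"twist":[0,0,0],"jaw":0.42},{"delta_pos":[0.04,-0.14,0],"twist":[0,0,0],"jaw":0.42},{"delta_pos":[0,0,0],"twist":[0,0,0],"jaw":0.42},{"delta_pos":[0,0,0],"twist":[0,0,0],"jaw":0.42}]'; python3 snap.py w9
python3 - <<'E'
from h import *
import pickle
P=pickle.load(open("pics/w8.pkl","rb"))
g=[at("wrist",(80+u,v),.083,P) for u,v in((176,102),(176,123),(250,102),(250,123))]
c=sum(g)/4;w=g[2]+g[3]-g[0]-g[1];y=np.radians(24.4);d=c-[.5148,.3905,.083]
print("origin in stand",d@[np.cos(y),np.sin(y),0]-.005,d@[-np.sin(y),np.cos(y),0],"yaw",np.degrees(np.arctan2(w[1],w[0])))
a=cv2.imread("pics/w9.png");t=manip.camera("top")
o=np.hstack([a[:,60:470],cv2.resize(t[180:285,150:350],(380,200)).repeat(1,0) if 0 else np.vstack([cv2.resize(t[180:285,150:350],(380,200),interpolation=cv2.INTER_CUBIC),np.zeros((220,380,3),np.uint8)])]);cv2.imwrite("pics/f9.png",o)
E
```

```text
clock: 23.95
tool_pos: [0.5402, 0.3192, 0.2745]
tool_rot: [[-0.412, 0.911, 0.001], [0.911, 0.412, -0.001], [-0.001, 0.001, -1.0]]
force: [-0.6, 1.5, 0.4]
grip_width: 0.062
finger_force: 0.0
24.0 [0.5397 0.3203 0.2741] [[-0.4134  0.9106  0.0004]
 [ 0.9106  0.4134 -0.0009]
 [-0.001   0.     -1.    ]] [-51.7157  17.524   21.2039  89.5988  -6.4444  74.0987  -5.2224] [-0.0417  0.0302 -0.2928]
origin in stand 7.798368153612897e-05 -0.0004362749656357757 yaw 24.915486467236292
```

View pics/f9.png

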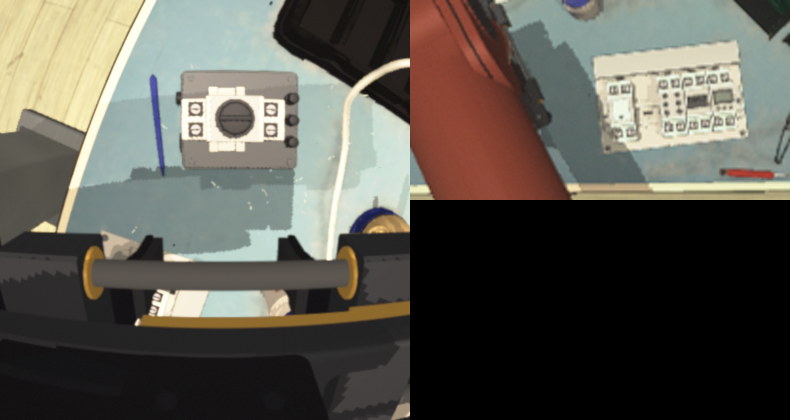

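The timer sits square on the short rail: its knob is at (234,118), and it measures within 0.5 mm of centre and 0.5° of square. The four other modules still look seated in the row, and the robot is touching nothing.

```bash
python3 -c "
from bench import manip
print(manip.close_job())"
```

```text
the job is handed in; nothing more can be done
None
```

I moved the timer to the middle of the test stand's short rail, knob up, and pressed it home. It measures within 0.5 mm of centre and 0.5° of square, the row's other modules still look seated, and the job was handed in at about 24 s, with no verdict returned.

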